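# Gauge two bored stone rings and pick out the one to size

## Task

Take the pin gauge from its stand and try its pin squarely in the hole of each stone ring on the sloping rack, the left one first (left as the robot sees it), pushing it well in where it fits and pressing it against the hole for a moment, without force, where it does not. Put the gauge back in its stand, and set the ring that took the gauge down flat in the grey tray, not dropping it, and leave the tight ring in its place on the rack. Do not disturb the other things on the bench.

Things in the scene. Friction and masses are not known exactly. Their poses are not given: they have to be found in the camera images.
- gauge: plug gauge, 91 mm long, upright in the stand at the start. From below: steel pin 16 mm across and 35 mm long, its end chamfered 1.5 mm; steel flange 36 mm across from 35 to 41 mm; square aluminium handle 22 x 22 mm from 41 to 91 mm. Origin: centre of the pin's lower end; z runs up the axis, x and y are square to the handle's flats. Mass about 0.15 kg
- gauge_tip (a point): centre of the gauge pin's lower end (the gauge's origin)
- stand: fixed dark wooden block 80 x 80 mm, 45 mm high, with a hole 23 mm across and 40 mm deep in the middle of its top; the gauge hangs in it by its flange, its tip 10 mm above the bench. Origin: centre of its underside
- rack: fixed wooden rack, 250 mm wide (its y) with a sloping board 100 mm long, 30 degrees from level, rising away from the robot (its +x at yaw 0). The middle of the board's face is 46 mm above the bench. Two dowels 8 mm thick and 10 mm high below each ring hold it from sliding. Origin: on the bench under the middle of the face
- nest_left (a point): the left nest (robot's left, rack +y): point on the board's face, 60 mm from the rack's middle, where the underside of the ring there is centred. The board is closed under the ring's hole
- nest_right (a point): the right nest, the same at the rack's -y, 60 mm from the middle
- stone_1: flat round grey-green stone ring, 50 mm across, 14 mm thick, about 75 g, with a hole through its middle. One ring's hole is 19 mm (the gauge enters), the other's 14 mm (it does not). Origin: centre of its underside, on the rack's board; z runs along the hole, out of the face, leaning 30 degrees towards the robot in the rack. 33 mm or more is free beside its rim along the rack's y
- stone_2: flat round grey-green stone ring, 50 mm across, 14 mm thick, about 75 g, with a hole through its middle. One ring's hole is 19 mm (the gauge enters), the other's 14 mm (it does not). Origin: centre of its underside, on the rack's board; z runs along the hole, out of the face, leaning 30 degrees towards the robot in the rack. 33 mm or more is free beside its rim along the rack's y
- stone_1_mouth (a point): centre of the hole's upper mouth, 14 mm along z from stone_1
- stone_2_mouth (a point): centre of the hole's upper mouth, 14 mm along z from stone_2
- tray: fixed grey plastic open tray, 170 x 170 mm, 25 mm high, walls and floor about 6 mm thick. Origin: centre of its underside. Stand and tray stand one to the left and one to the right of the rack, either way round
- tub: bystander: loose black plastic tub, 90 mm across, 60 mm high. Origin: centre of its underside
- blank: bystander: loose stone ring 90 mm across and 16 mm thick, not to be gauged, beyond the rack. Origin: centre of its underside
- brush: bystander: loose hand brush lying beyond the rack
Mind the look-alikes: they are no part of the job. There is more than one size of the gauge; the job needs the middle-sized. What is shaped like the stone_2 but blue is not meant.

How it is judged:
By the outcome, as a careful person would: the job done as asked, in the order asked, and still so for the second after the job is handed in, with the robot touching nothing.
It also fails if it takes over 61 s, if anything falls off the work surface, if the arm or the gripper's body presses on something with over 40 N, if the wrist force passes 120 N, or if a joint passes its speed limit or range.

## Robot

A 6-joint arm with a two-finger parallel gripper is mounted at the origin on the work surface. World frame = base frame: x ahead of the robot, y to its left, z up, the work surface at z = 0. Lengths are in m, angles in rad, forces in N, time in s.
With the tool pointing down it reaches from about 0.375 to 0.975 m from the base axis. Payload 3.8 kg.
Tool frame: the origin (TCP) lies at the very end of the fingers, on their centre line; the grasp point (between the pads) lies 19 mm behind it; z points along the fingers, y is the line along which they close (so a half turn about z gives the same grasp; the last joint's range is limited). The gripper opens to 85 mm and grips with 20 to 120 N. Pads are 22 mm wide; open, the fingers measure 114 mm over their backs; the gripper's body (76 mm by 85 mm) begins 54 mm behind the grasp point. The pads swing forward as they close: fully open they stand 13 mm farther back than shut.
Start: joints at [-1.339, 0.264, 1.604, -0, 1.274, -0.037], TCP at [0.179, -0.651, 0.231] pointing down, gripper open.
Joint ranges: [-2.63, 2.63], [-0.94, 2.18], [0.31, 2.57], [-1.31, 4.45], [0, 2.66], [-2.55, 2.55]. Speed limits (rad/s): [2.57, 2.57, 3.14, 3.14, 3.14, 3.14].

## Interface

Orientations are given as a rotation vector (axis times angle).
In Python, from workcell import monitor, viewer, job gives the robot as it stands. The module is installed in compiled form; this text tells all that it offers.
- The arm moves only by the tool step_arm, never from a script. Its argument "series" is one flat list of numbers, 4 for each row, row after row: the shift along the tool's x, y, z in m, then the turn about the tool's z in rad. A call has 1 to 8 rows; each row is the pose to reach, as a shift and turn from the pose commanded when the call began, along the tool's axes at that moment; what a row does not reach only later rows make up. A row lasts 1/8 s, in which the tool goes at most 62.5 mm and 10.7 degrees, less where a joint would pass 70% of its speed; a pose out of reach is approached as far as the arm can. A call with a gripper value outside its range is refused whole. "gripper" is the opening, from 0 (shut) to 1 (fully open), set as the call begins (left out, the last holds). The fingers move at their own pace and stop on an object; "newtons" is the grip in N (left out, the last holds). Time passes only in rows, so rows that repeat a pose let the fingers close. It gives the time, the measured TCP pose, the force, the opening and the grip force at its end, in the units of the state.
- monitor.read_state(): the state, without advancing time (a new reading comes with each control period).
- viewer.read_camera(name): name is "scene" or "top"; returns a dict with "image" (480x640x3 uint8, red, green, blue), "intrinsics" (3x3 intrinsics, pixels), "T" (4x4, takes a point from camera to world coordinates). Camera axes: x right, y up, looking along -z (the intrinsics and any distortion apply to the point x, -y, -z); pixel columns grow to the right and rows downward; lengths in m; the calibration is good to about 2 mm. A picture is of the moment at which its call begins. There is no depth.
- job.finish_job(): hands the job in; it is judged then, once.
Trained networks look in a picture, given as the dict that the camera call returned (one of the last four; its "shot" number tells which), for a name from the list of things; names that differ only in an ending like _2 or _b are one class to them, and where a whole thing is asked for, a point or a joint stands for the part that bears it (a point fixed in the world has none). Each returns a list of dicts, best first, with "score" (0 to 1); they miss things now and then, are a little off and sometimes report something else, mostly with a low value. They report only what shows in the picture. A call takes as long as a camera call. They do not tell look-alikes from the thing itself.
- viewer.boxes_of(picture, label): "extent" ([centre column, centre row, width, height] in pixels, round what is visible of it).
- viewer.spot_point(picture, label): "point" ([column, row] in pixels: a listed point, or the origin of a listed thing).
The state is a dict: "time": time; "q": joint angles; "joint_vel": joint speeds; "joint_torque": joint torques, N m; "tool_pos": TCP position; "tcp_rot": TCP orientation; "wrist_force": force on the tool from outside, world axes, zero at the start; "torque": the same for the moment, N m; "width": opening from 0.0 (shut) to 1.0 (fully open); "grip_force": force on a finger pad.
Only numpy, scipy, OpenCV 4.12 (cv2) and the standard library are available. Lean on these libraries where they do the work, as an engineer would, in place of code of your own. Each camera call takes 0.05 s, during which the arm holds its last target. There are 200 camera calls.

## Working session

There is one attempt and no reset: what is moved stays moved. The work goes in short steps, Python scripts to look and compute and a tool call to move; the robot and the scene stay as the last step left them, time stands still between calls to the robot, and variables do not carry over. Pictures are saved under pics/ and viewed, at most 10 in all, crops included, and the job is handed in when it is done.

Besides the shell and the picture viewer there is one more tool, called by a JSON object that holds its "op" and its "data", one argument or row to a line. step_arm: Moves the arm, as the interface text tells. Its arguments: {"type":"object","properties":{"series":{"type":"array"},"gripper":{"type":"number"},"newtons":{"type":"number"}},"required":["series"]}

```bash
mkdir -p pics
cat > h.py <<'E'
import numpy as np, cv2
from scipy.spatial.transform import Rotation as R
from workcell import monitor, viewer, job
def ray(p,px):
    K=p["intrinsics"];T=p["T"]
    d=np.linalg.inv(K)@np.array([px[0],px[1],1.0]); d=np.array([d[0],-d[1],-d[2]])
    return T[:3,3],T[:3,:3]@d
def atz(p,px,z):
    o,d=ray(p,px); return o+d*(z-o[2])/d[2]
def proj(p,X):
    T=p["T"]; c=T[:3,:3].T@(np.asarray(X)-T[:3,3]); u=p["intrinsics"]@np.array([c[0],-c[1],-c[2]]); return u[:2]/u[2]
def tri(ps,pxs):
    A=np.zeros((3,3));b=np.zeros(3)
    for p,x in zip(ps,pxs):
        o,d=ray(p,x); d=d/np.linalg.norm(d);M=np.eye(3)-np.outer(d,d);A+=M;b+=M@o
    return np.linalg.solve(A,b)
def save(p,n): cv2.imwrite("pics/"+n,p["image"][:,:,::-1])
def crop(p,n,c0,r0,c1,r1,f): cv2.imwrite("pics/"+n,cv2.resize(p["image"][r0:r1,c0:c1,::-1],None,fx=f,fy=f,interpolation=cv2.INTER_CUBIC))
E
cat > a.py <<'E'
from h import *
np.set_printoptions(precision=3,suppress=True)
s=viewer.read_camera("scene");t=viewer.read_camera("top")
save(s,"s0.png");save(t,"t0.png")
for n,p in(("scene",s),("top",t)):
    print(n,p["T"][:3,3],p["intrinsics"].ravel(), [k for k in p])
    for l in["gauge","stand","rack","stone_1","tray","tub","blank","brush"]:
        print(l,[(np.round(b["extent"]),round(b["score"],2)) for b in viewer.boxes_of(p,l)][:5])
    for l in["gauge","gauge_tip","stand","rack","nest_left","nest_right","stone_1_mouth","tray"]:
        print(l,[(np.round(b["point"],1),round(b["score"],2)) for b in viewer.spot_point(p,l)][:5])
E
python3 a.py
```

```text
scene [1.105 0.003 0.848] [470.437   0.    319.681   0.    470.437 234.783   0.      0.      1.   ] ['image', 'intrinsics', 'T', 'shot']
gauge [(array([156., 225.,  24.,  43.]), 0.78), (array([172., 187.,  19.,  28.]), 0.72), (array([183., 170.,  16.,  25.]), 0.69)]
stand [(array([180., 201.,  49.,  42.]), 0.82)]
rack [(array([322., 238., 126.,  52.]), 0.8)]
stone_1 [(array([289., 194.,  22.,  16.]), 0.89), (array([228., 258.,  25.,  24.]), 0.8), (array([295., 225.,  21.,  15.]), 0.71), (array([353., 231.,  25.,  11.]), 0.64)]
tray [(array([178., 200.,  46.,  41.]), 0.67), (array([448., 206.,  85.,  76.]), 0.59)]
tub [(array([460., 313.,  54.,  50.]), 0.65)]
blank [(array([161., 345.,  49.,  51.]), 0.66)]
brush [(array([302., 323., 108.,  32.]), 0.63), (array([448., 205.,  84.,  78.]), 0.62)]
gauge [(array([169.7, 244.8]), 0.81), (array([180.3, 203.5]), 0.69), (array([190.7, 179.8]), 0.56)]
gauge_tip [(array([180. , 205.8]), 0.87), (array([165.3, 244.4]), 0.76), (array([183.4, 177.4]), 0.59)]
stand [(array([182.5, 208.7]), 0.96)]
rack [(array([324.1, 243.6]), 0.58)]
nest_left [(array
[... 903 characters left out ...]
 48.,  47.]), 0.38)]
tub [(array([193., 160.,  48.,  47.]), 0.57)]
blank [(array([468., 145.,  45.,  46.]), 0.96)]
brush [(array([336., 163., 104.,  30.]), 0.76)]
gauge [(array([490.2, 255.5]), 0.78), (array([480.2, 308.2]), 0.72), (array([482.2, 351.5]), 0.6)]
gauge_tip [(array([487.9, 257.4]), 0.87), (array([482.6, 353.5]), 0.5)]
stand [(array([477.2, 306.7]), 0.71), (array([350.2, 261.4]), 0.22)]
rack [(array([316.4, 261.6]), 0.65), (array([290.3, 251.1]), 0.18)]
nest_left [(array([289.7, 251. ]), 0.65), (array([465.2, 144.8]), 0.47)]
nest_right [(array([348.9, 263.6]), 0.86)]
stone_1_mouth [(array([288. , 256.3]), 0.79)]
tray [(array([169.3, 303.5]), 0.77), (array([480. , 307.2]), 0.18)]
```

View pics/s0.png

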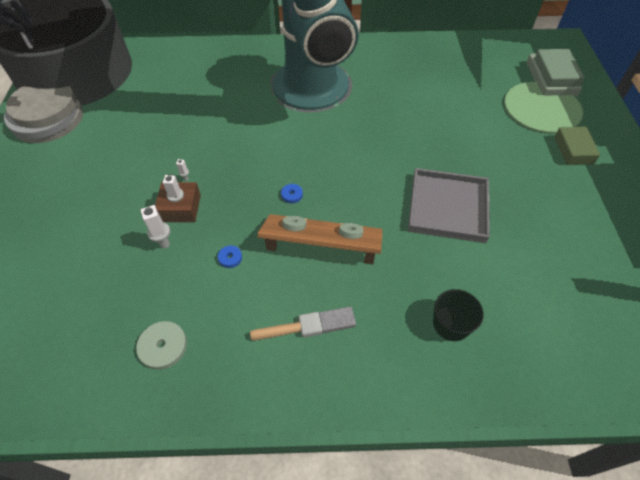

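View pics/t0.png

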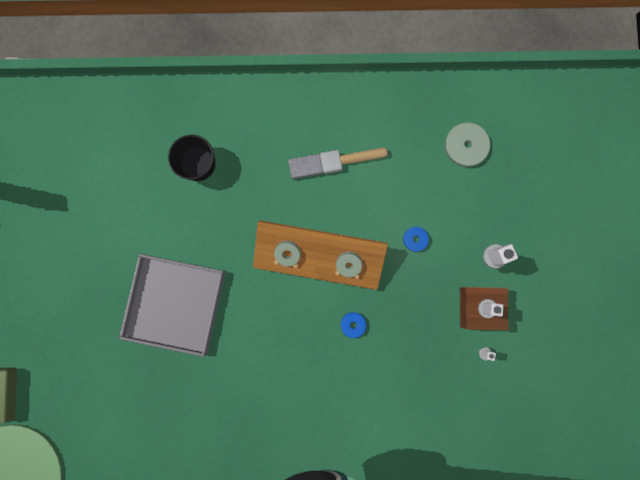

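The scene shows the gauge in the stand at about (172,187), with a larger one at (156,225) and a smaller one at (183,170). The grey-green rings are on the rack at (295,224) and (351,230). The blue rings at (291,193) and (230,257) are look-alikes. In the top view, the middle gauge is the one in the dark stand at (490,309), the left ring is at (288,254) and the right ring at (348,265). I'll work out positions and confirm them in one enlarged crop.

```bash
cat > b.py <<'E'
from h import *
np.set_printoptions(precision=4,suppress=True)
s=viewer.read_camera("scene");t=viewer.read_camera("top")
for n,a,b in[("stand",(182.5,208.7),(477.2,306.7)),("nl",(350.7,234.6),(289.7,251)),("nr",(292.8,227.3),(348.9,263.6)),("tray",(448.2,206.3),(169.3,303.5)),("rack",(324.1,243.6),(316.4,261.6))]: print(n,tri([s,t],[a,b]))
g=cv2.cvtColor(t["image"],cv2.COLOR_RGB2HSV)
# wood board mask & green-grey stones in top
c,r=np.meshgrid(range(640),range(480))
m=((g[...,0]<20)&(g[...,1]>120)&(g[...,2]>90)&(c>230)&(c<400)&(r>200)&(r<300)).astype('uint8')
k=np.argwhere(cv2.morphologyEx(m,cv2.MORPH_CLOSE,np.ones((9,9))))[:,::-1].astype(np.float32)
print("board rect",cv2.minAreaRect(k))
st=monitor.read_state();print(st["tool_pos"],R.from_rotvec(st["tcp_rot"]).as_matrix(),st["width"])
C=lambda p,a,f:cv2.resize(p["image"][a[1]:a[3],a[0]:a[2],::-1],None,fx=f,fy=f,interpolation=cv2.INTER_CUBIC)
A=C(t,(245,215,395,295),5);B=np.hstack([C(t,(455,285,530,335),5),C(s,(145,165,220,215),5)])
cv2.imwrite("pics/c1.png",np.vstack([A,B[:200] if 0 else cv2.resize(B,(750,250))])[:600] if 0 else np.vstack([cv2.resize(A,(720,384)),cv2.resize(B,(720,240))])[:600])
E
python3 b.py
```

```text
stand [ 0.4333 -0.2987 -0.0037]
nl [0.5484 0.0755 0.0414]
nr [ 0.5222 -0.0423  0.0361]
tray [0.4498 0.3126 0.0026]
rack [ 0.5298  0.0227 -0.0179]
board rect ((318.6582336425781, 254.99542236328125), (130.91546630859375, 47.67525863647461), 9.977712631225586)
[ 0.1792 -0.6508  0.2313] [[ 0.9641  0.2655  0.    ]
 [ 0.2655 -0.9641 -0.    ]
 [ 0.      0.     -1.    ]] 0.9978652342447185
```

View pics/c1.png

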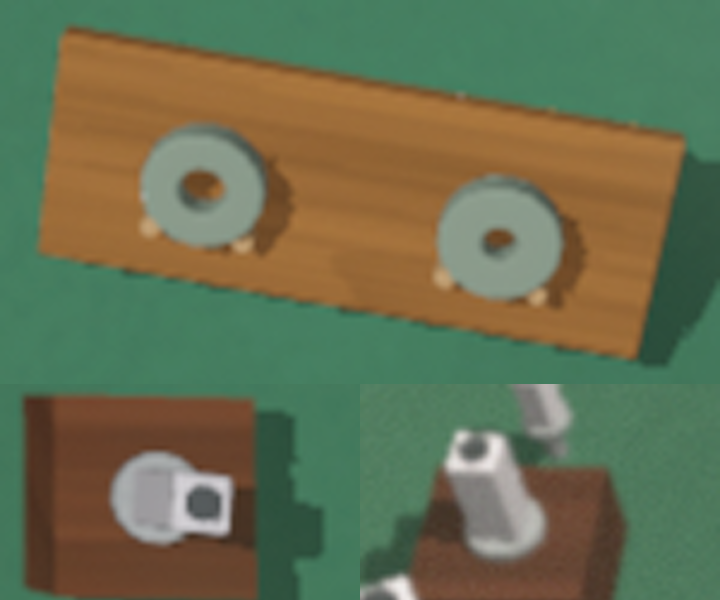

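The crop confirms the gauge: the middle-sized one in the dark stand, with its handle top at top-view pixel (498,310). The left grey-green ring at (287,254) shows the larger hole, and the right one at (349,265) the smaller. The tool can't tilt, so I'll pivot the gauge 30° in the pads, levering its pin on the rim of the stand's hole.

```bash
cat > c.py <<'E'
from h import *
np.set_printoptions(precision=4,suppress=True)
t=viewer.read_camera("top");s=viewer.read_camera("scene")
print(t["T"][:3,:3])
print("gauge top",atz(t,(497.7,309.8),.101),"flange",atz(t,(487.3,308.5),.051))
L=atz(t,(287.3,254.2),.058);Rr=atz(t,(349.2,265),.058);print("mouths",L,Rr,np.linalg.norm(L-Rr),np.degrees(np.arctan2(-(L-Rr)[0],(L-Rr)[1])))
print("scene proj",proj(s,L),proj(s,Rr),"tray",atz(t,(173,306),.012))
# scene handle top centre crop (475,447-384)->px
print("gauge top scene",atz(s,(145+115/4.8,165+63/4.8),.101))
for l in("stone_1","stone_1_mouth"):
  for p in(s,t): print(l,[(np.round(b["point"],1),round(b["score"],2)) for b in viewer.spot_point(p,l)])
E
python3 c.py
```

```text
[[-0.0165  0.9954 -0.0948]
 [-0.9999 -0.0165  0.0008]
 [-0.0007  0.0948  0.9955]]
gauge top [ 0.4317 -0.3046  0.101 ] flange [ 0.432  -0.3021  0.051 ]
mouths [0.5411 0.076  0.058 ] [ 0.5186 -0.0414  0.058 ] 0.11952713845974873 -10.846782698261277
scene proj [349.5744 227.1334] [292.7523 219.7796] tray [0.4453 0.3058 0.012 ]
gauge top scene [ 0.433  -0.3008  0.101 ]
stone_1 [(array([349.6, 234. ]), 0.79), (array([226.3, 255.6]), 0.74), (array([297.1, 225.1]), 0.71), (array([288.8, 192.7]), 0.68)]
stone_1 [(array([353.6, 325.1]), 0.74), (array([416.5, 240.3]), 0.73), (array([349.3, 259.4]), 0.62), (array([289.3, 254.2]), 0.61)]
stone_1_mouth [(array([350.9, 225. ]), 0.67)]
stone_1_mouth [(array([286.1, 257.6]), 0.97)]
```

{"op": "step_arm", "data": {
  "series": [0.3366,-0.2693,0.06,0.457,0.3366,-0.2693,0.06,0.457,0.3366,-0.2693,0.06,0.457,0.3366,-0.2693,0.06,0.457,0.3366,-0.2693,0.06,0.457,0.3366,-0.2693,0.06,0.457,0.3366,-0.2693,0.06,0.457,0.3366,-0.2693,0.06,0.457],
  "gripper": 0.6
}}

```text
time: 3.1
tool_pos: [0.4338, -0.2981, 0.1706]
tcp_rot: [-3.127, 0.286, 0.001]
wrist_force: [0.5, -0.6, 0.0]
width: 0.596
grip_force: 0.0
```

{"op": "step_arm", "data": {
  "series": [0,0,0.05,0,0,0,0.08,0,0,0,0.109,0,0,0,0.109,0,0,0,0.109,0]
}}

```text
time: 3.72
tool_pos: [0.4327, -0.3029, 0.0634]
tcp_rot: [3.127, -0.296, 0.002]
wrist_force: [-0.5, -0.1, 0.4]
width: 0.598
grip_force: 0.0
```

```bash
cat > d.py <<'E'
from h import *
import sys
p=viewer.read_camera("scene");a=[int(v) for v in sys.argv[2:6]]
crop(p,sys.argv[1],*a,int(sys.argv[6]))
st=monitor.read_state();print(st["tool_pos"],proj(p,st["tool_pos"]),st["time"])
E
python3 d.py g1.png 120 110 240 230 5
```

```text
[ 0.43312526 -0.30308172  0.06395442] [172.48444993 189.54935279] 3.775
```

View pics/g1.png

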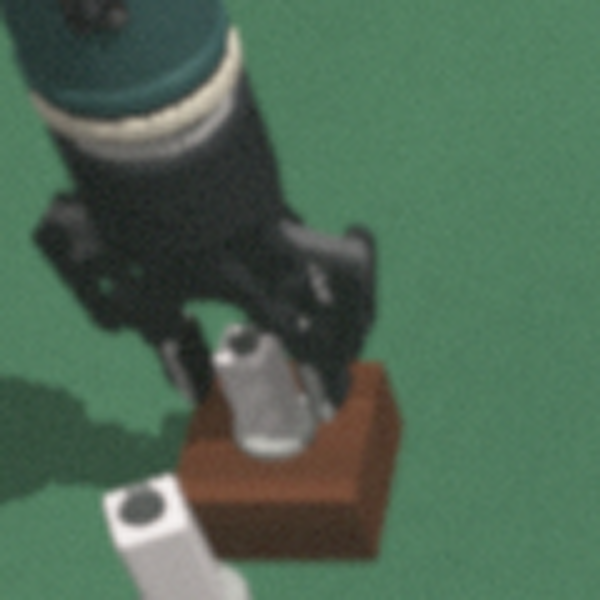

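The handle sits between the fingers at crop (260,390), so I'll close lightly.

{"op": "step_arm", "data": {
  "series": [0,0,0,0,0,0,0,0,0,0,0,0,0,0,0,0,0,0,0,0],
  "gripper": 0,
  "newtons": 30
}}

```text
time: 4.4
tool_pos: [0.4331, -0.3025, 0.0637]
tcp_rot: [3.126, -0.295, 0.003]
wrist_force: [-1.8, -0.1, 7.0]
width: 0.255
grip_force: 30.2
```

{"op": "step_arm", "data": {
  "series": [0,0,-0.01,0,0,0,-0.021,0,-0.0035,0,-0.021,0,-0.0035,0,-0.021,0]
}}

```text
time: 4.9
tool_pos: [0.4296, -0.3018, 0.084]
tcp_rot: [3.126, -0.295, 0.004]
wrist_force: [3.4, -1.5, 0.1]
width: 0.248
grip_force: 29.3
```

{"op": "step_arm", "data": {
  "series": [-0.005,0,-0.0005,0,-0.01,0,-0.0005,0,-0.015,0,0,0,-0.021,0,0.001,0,-0.026,0,0.0022,0,-0.031,0,0.004,0,-0.031,0,0.004,0]
}}

```text
time: 5.78
tool_pos: [0.3977, -0.2953, 0.0792]
tcp_rot: [3.128, -0.295, -0.001]
wrist_force: [2.4, -3.3, 1.2]
width: 0.255
grip_force: 29.3
```

```bash
python3 d.py g2.png 120 110 240 230 5; python3 -c "
from h import *
st=monitor.read_state();print(st['wrist_force'],st['torque'])"
```

```text
[ 0.39772576 -0.29532551  0.07916466] [176.65027865 172.5721745 ] 5.825
[ 2.5339641  -3.48472439  1.71809642] [-0.64236173 -0.47162304 -0.07409882]
```

View pics/g2.png

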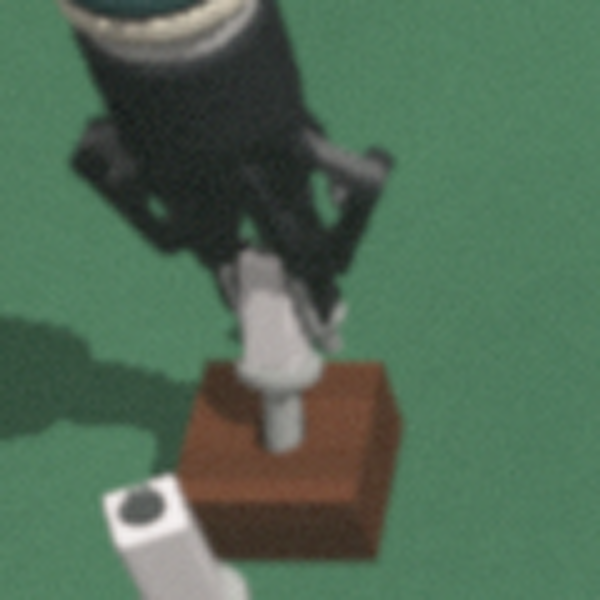

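It has leaned about 30° toward the robot, with the pin entering the hole at crop (282,450). I'll grip firmly, pull out along the axis and measure the tilt.

{"op": "step_arm", "data": {
  "series": [0,0,0,0,0,0,0,0,-0.008,0,-0.014,0,-0.0175,0,-0.03,0,-0.02,0,-0.06,0,-0.02,0,-0.08,0,-0.02,0,-0.08,0],
  "newtons": 110
}}

```text
time: 6.7
tool_pos: [0.3783, -0.2913, 0.1603]
tcp_rot: [3.127, -0.295, 0.0]
wrist_force: [0.4, 0.3, -1.5]
width: 0.24
grip_force: 107.8
```

```bash
cat > e.py <<'E'
from h import *
import sys
np.set_printoptions(precision=4,suppress=True)
n=sys.argv[1]
s=viewer.read_camera("scene");t=viewer.read_camera("top");st=monitor.read_state()
P=st["tool_pos"];M=R.from_rotvec(st["tcp_rot"]).as_matrix();print(P,st["wrist_force"])
for p in(s,t):
    print([(b["point"],round(b["score"],2)) for b in viewer.spot_point(p,"gauge_tip")][:4])
    # predicted tips for tilts
    G=P-M[:,2]*.019
    for a in(20,30,40):
        u=np.array([np.sin(np.radians(a)),0,np.cos(np.radians(a))]);print(a,proj(p,G+M@u*.073),proj(p,G-M@u*.018))
def C(p,f=7):
    c=proj(p,P).astype(int);w=28;x=c[0]-w;y=c[1]-w
    im=cv2.resize(p["image"][y:y+2*w,x:x+2*w,::-1],None,fx=f,fy=f,interpolation=cv2.INTER_CUBIC);print("origin",x,y,"f",f);return im
cv2.imwrite("pics/"+n,np.hstack([C(s),C(t)]))
E
python3 e.py g3.png
```

```text
[ 0.3774 -0.2905  0.1582] [-0.2224  0.2002 -1.7259]
[([170.5, 166.7], 0.76), ([163.2, 240.7], 0.65), ([188.6, 180.8], 0.51)]
20 [172.9697 164.6936] [166.9691 124.296 ]
30 [170.4715 166.9268] [167.6275 123.836 ]
40 [167.8481 168.1909] [168.2997 123.6477]
[([495.4, 320.6], 0.74), ([480.4, 355.0], 0.67), ([485.4, 257.7], 0.66), ([492.7, 321.5], 0.64)]
20 [494.6698 327.0029] [510.084  350.3214]
30 [496.6015 320.7439] [509.5403 351.9899]
40 [498.8443 315.109 ] [508.913  353.4469]
origin 142 111 f 7
origin 474 316 f 7
```

View pics/g3.png

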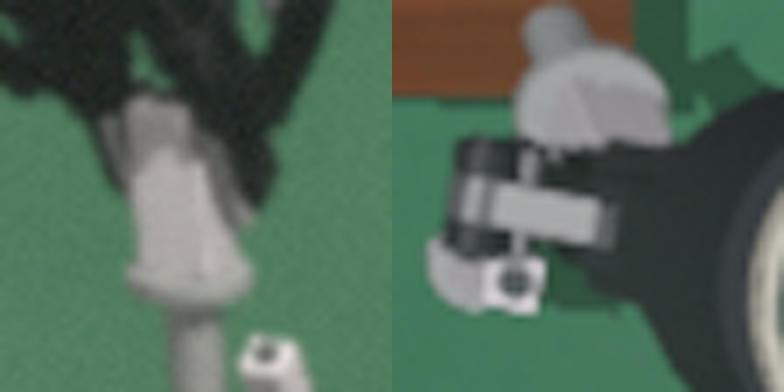

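Tilt measures 30°: the network's tip (170.5,166.7) matches the 30° prediction (170.5,166.9). Next, over to the left ring.

{"op": "step_arm", "data": {
  "series": [0.005,-0.06,0,0,0.01,-0.12,0,0,0.02,-0.18,0,0,0.03,-0.24,0,0,0.04,-0.3,0,0,0.041,-0.36,0,0,0.041,-0.3905,0.0,0,0.041,-0.3905,0.02,0]
}}

```text
time: 7.9
tool_pos: [0.493, 0.087, 0.1394]
tcp_rot: [-3.127, 0.289, -0.002]
wrist_force: [-0.2, -1.0, -2.2]
width: 0.243
grip_force: 108.4
```

{"op": "step_arm", "data": {
  "series": [0,0,0.01,0,0,0,0.01,0,0,0,0.01,0]
}}

```text
time: 8.28
tool_pos: [0.4922, 0.0839, 0.1294]
tcp_rot: [-3.128, 0.297, 0.0]
wrist_force: [0.5, 0.0, -1.4]
width: 0.242
grip_force: 108.4
```

```bash
python3 e.py g4.png
python3 - <<'E'
from h import *
s=viewer.read_camera("scene");t=viewer.read_camera("top")
m=np.array([.5411,.0760,.058]);d=np.array([.491,-.0937,-.866])
for p in(s,t):print(proj(p,m),proj(p,m-.03*d))
E
```

```text
[0.4926 0.084  0.13  ] [-0.4172  0.0758 -1.4673]
[([165.0, 245.9], 0.83), ([184.0, 177.3], 0.63), ([350.7, 214.2], 0.55), ([447.2, 207.6], 0.39)]
20 [350.972 211.299] [355.1374 171.8488]
30 [350.3991 214.1312] [355.2725 171.2362]
40 [349.9277 216.0165] [355.3763 170.8954]
[([486.7, 259.9], 0.93), ([482.6, 353.6], 0.67)]
20 [284.8674 266.3099] [278.0844 282.5618]
30 [285.7788 260.044 ] [277.8465 284.2346]
40 [286.5229 254.2493] [277.6614 285.7435]
origin 325 158 f 7
origin 252 251 f 7
[349.57042024 227.15237486] [351.09514148 213.81427202]
[287.30562683 254.17476736] [284.96791674 261.25442497]
```

View pics/g4.png

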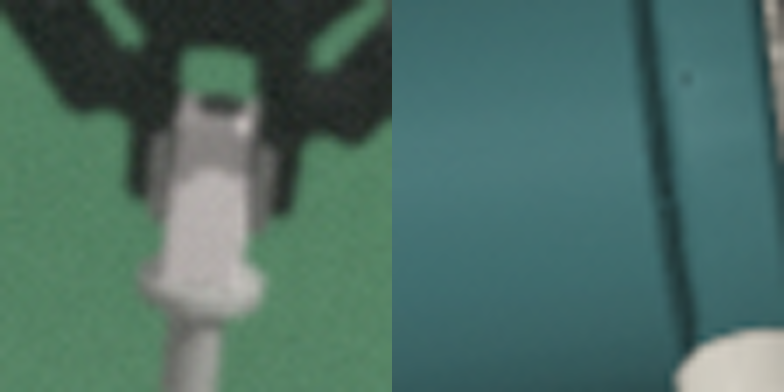

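{"op": "step_arm", "data": {
  "series": [-0.0022,-0.0012,0.0018,0,0.003,-0.0012,0.0105,0,0.008,-0.0012,0.019,0,0.0108,-0.0012,0.0243,0,0.0133,-0.0012,0.0285,0,0.0133,-0.0012,0.0285,0]
}}

```text
time: 9.32
tool_pos: [0.5052, 0.083, 0.1002]
tcp_rot: [3.127, -0.295, -0.002]
wrist_force: [-0.7, 0.5, -1.6]
width: 0.245
grip_force: 108.4
```

{"op": "step_arm", "data": {
  "series": [0.001,0,0.0017,0,0.002,0,0.0035,0,0.003,0,0.0052,0,0.003,0,0.0052,0]
}}

```text
time: 9.82
tool_pos: [0.5083, 0.0825, 0.0955]
tcp_rot: [3.128, -0.295, 0.0]
wrist_force: [-0.2, 0.1, -1.6]
width: 0.241
grip_force: 108.4
```

{"op": "step_arm", "data": {
  "series": [0.001,0,0.0017,0,0.002,0,0.0035,0,0.0025,0,0.0043,0,0.0025,0,0.0043,0]
}}

```text
time: 10.32
tool_pos: [0.5108, 0.082, 0.0912]
tcp_rot: [3.128, -0.295, 0.0]
wrist_force: [-0.6, -0.0, -1.5]
width: 0.243
grip_force: 108.4
```

```bash
python3 d.py g5.png 300 160 400 260 6
```

```text
[0.51089734 0.08198587 0.09124946] [352.33261229 205.5865404 ] 10.375
```

View pics/g5.png

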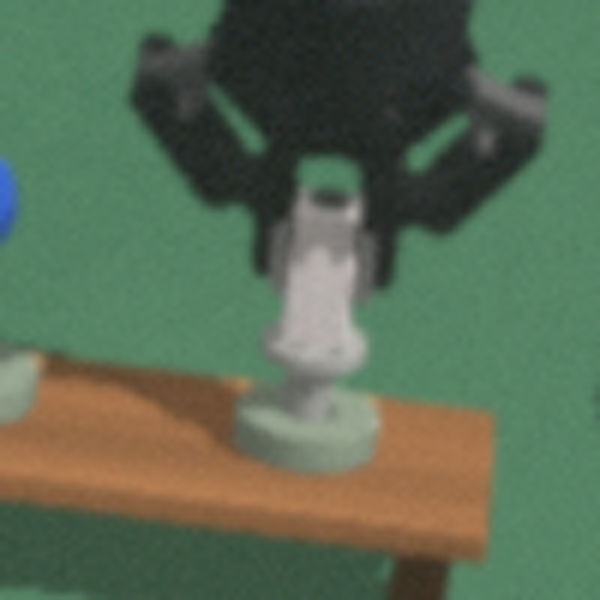

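The pin is in the left ring's hole at crop (315,410). I'll push on gently to the board to check the depth.

{"op": "step_arm", "data": {
  "series": [0.0005,0,0.0009,0,0.001,0,0.0017,0,0.001,0,0.0017,0]
}}

```text
time: 10.75
tool_pos: [0.5112, 0.082, 0.091]
tcp_rot: [-3.128, 0.295, 0.002]
wrist_force: [-7.1, 0.5, 9.4]
width: 0.242
grip_force: 109.8
```

{"op": "step_arm", "data": {
  "series": [-0.0009,0,-0.0016,0,-0.007,0,-0.0121,0,-0.0115,0,-0.02,0,-0.017,0,-0.0294,0,-0.017,0.05,-0.0294,0,-0.017,0.1,-0.0294,0,-0.017,0.12,-0.0294,0,-0.017,0.12,-0.0294,0]
}}

```text
time: 11.75
tool_pos: [0.4724, -0.0339, 0.1196]
tcp_rot: [3.127, -0.299, 0.001]
wrist_force: [-0.4, 0.9, -1.8]
width: 0.241
grip_force: 108.5
```

{"op": "step_arm", "data": {
  "series": [0.003,0,0.0052,0,0.006,0,0.0104,0,0.008,0,0.0139,0,0.0085,0,0.0147,0,0.009,0,0.0156,0,0.009,0,0.0156,0]
}}

```text
time: 12.5
tool_pos: [0.4814, -0.0344, 0.1034]
tcp_rot: [-3.128, 0.295, 0.0]
wrist_force: [0.4, 0.7, -0.9]
width: 0.242
grip_force: 108.5
```

{"op": "step_arm", "data": {
  "series": [0.0005,0,0.0009,0,0.001,0,0.0017,0,0.001,0,0.0017,0,0.001,0,0.0017,0]
}}

```text
time: 13.0
tool_pos: [0.4818, -0.0345, 0.103]
tcp_rot: [-3.127, 0.295, 0.002]
wrist_force: [-5.5, 1.2, 10.0]
width: 0.245
grip_force: 109.9
```

{"op": "step_arm", "data": {
  "series": [0.001,0,0.0017,0,0.001,0,0.0017,0,-0.007,0,-0.0121,0,-0.016,0,-0.028,0,-0.025,0.04,-0.056,0,-0.035,0.1,-0.0566,0,-0.045,0.16,-0.0566,0,-0.0554,0.22,-0.0566,0]
}}

```text
time: 14.0
tool_pos: [0.3861, -0.242, 0.1594]
tcp_rot: [3.127, -0.294, 0.003]
wrist_force: [0.8, 0.8, -1.2]
width: 0.242
grip_force: 108.6
```

{"op": "step_arm", "data": {
  "series": [0,0.051,0,0,0,0.051,0,0,0,0.051,0,0]
}}

```text
time: 14.38
tool_pos: [0.377, -0.2902, 0.1585]
tcp_rot: [-3.127, 0.297, -0.0]
wrist_force: [-0.0, 0.5, -0.9]
width: 0.243
grip_force: 108.6
```

{"op": "step_arm", "data": {
  "series": [0.0073,0.001,0.0533,0,0.0073,0.001,0.0533,0,0.0123,0.001,0.062,0,0.0173,0.001,0.0706,0,0.0223,0.001,0.0793,0,0.0223,0.001,0.0793,0]
}}

```text
time: 15.12
tool_pos: [0.3992, -0.2955, 0.0786]
tcp_rot: [-3.127, 0.295, 0.001]
wrist_force: [0.4, -0.4, -1.1]
width: 0.243
grip_force: 108.7
```

{"op": "step_arm", "data": {
  "series": [0,0,0,0,0.004,0,-0.001,0,0.008,0,-0.0022,0,0.0121,0,-0.0034,0,0.018,0,-0.002,0,0.024,0,-0.0007,0,0.03,0,0.0025,0,0.0366,0,0.0052,0],
  "newtons": 30
}}

```text
time: 16.12
tool_pos: [0.4299, -0.3019, 0.0727]
tcp_rot: [-3.126, 0.293, 0.017]
wrist_force: [-10.2, -1.2, 4.8]
width: 0.244
grip_force: 113.4
```

```bash
python3 e.py g6.png
```

```text
[ 0.4304 -0.302   0.0722] [-11.1905  -2.0362   0.2527]
[([164.9, 243.3], 0.88), ([177.9, 203.4], 0.82), ([324.7, 239.3], 0.62), ([184.5, 180.0], 0.61)]
20 [174.3875 209.0626] [168.5974 172.8603]
30 [172.0167 211.7146] [169.2211 172.2771]
40 [169.5273 213.4908] [169.8588 171.9431]
[([488.6, 258.1], 0.57), ([289.1, 252.2], 0.52), ([485.2, 354.0], 0.48)]
20 [484.3048 296.3054] [497.2591 313.9879]
30 [485.9941 290.4614] [496.7903 315.5398]
40 [487.9437 285.1205] [496.2521 316.9232]
origin 144 158 f 7
origin 463 281 f 7
```

View pics/g6.png

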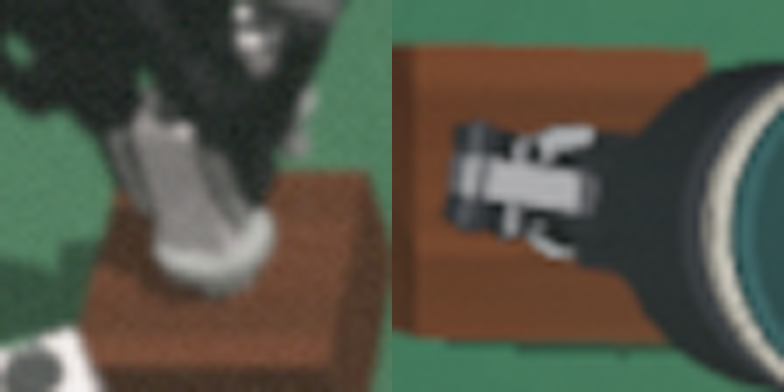

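{"op": "step_arm", "data": {
  "series": [0,0,0.003,0,-0.001,0,0.006,0,-0.002,0,0.008,0,-0.002,0,0.009,0],
  "gripper": 0,
  "newtons": 25
}}

```text
time: 16.82
tool_pos: [0.43, -0.3019, 0.0644]
tcp_rot: [-3.127, 0.294, 0.01]
wrist_force: [-8.6, -1.2, 3.3]
width: 0.242
grip_force: 113.2
```

{"op": "step_arm", "data": {
  "series": [0,0,0,0,0,0,0,0,0,0,0,0,0,0,0,0],
  "gripper": 0.6,
  "newtons": 40
}}

```text
time: 17.32
tool_pos: [0.4334, -0.3023, 0.0651]
tcp_rot: [3.127, -0.295, 0.001]
wrist_force: [-0.7, -0.7, -0.2]
width: 0.6
grip_force: 0.0
```

{"op": "step_arm", "data": {
  "series": [0,0,-0.03,0,0,0,-0.09,0,0,-0.06,-0.12,0,0,-0.12,-0.12,0,0,-0.18,-0.12,0,0,-0.18,-0.12,0]
}}

```text
time: 18.08
tool_pos: [0.4672, -0.1216, 0.185]
tcp_rot: [-3.128, 0.285, -0.001]
wrist_force: [-0.0, -0.5, -0.4]
width: 0.605
grip_force: 0.0
```

```bash
cat > f.py <<'E'
from h import *
s=viewer.read_camera("scene");t=viewer.read_camera("top")
st=monitor.read_state();print(st["tool_pos"],R.from_rotvec(st["tcp_rot"]).as_matrix()[:,0],st["wrist_force"])
C=lambda p,a,w,h:cv2.resize(p["image"][a[1]:a[3],a[0]:a[2],::-1],(w,h),interpolation=cv2.INTER_CUBIC)
cv2.imwrite("pics/f1.png",np.vstack([np.hstack([C(t,(455,285,530,335),390,260),C(s,(145,165,220,215),390,260)]),np.hstack([C(t,(245,215,395,295),487,260),C(s,(255,190,345,270),293,260)])]))
E
python3 f.py
```

```text
[ 0.46683396 -0.12485825  0.1848962 ] [ 9.82811445e-01 -1.84611854e-01  3.55554083e-04] [ 0.4431699  -0.90035898 -0.36129659]
```

View pics/f1.png

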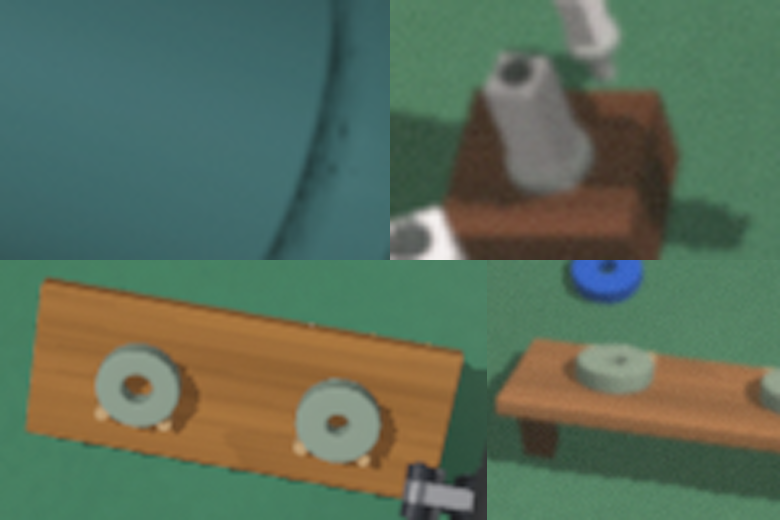

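The gauge is upright in its stand, its flange on the block at crop (545,165), and both rings are still in place. The left ring took the gauge, so I'll grip it by its rim along the rack's y.

{"op": "step_arm", "data": {
  "series": [0.01,-0.06,0,0,0.02,-0.12,0,0,0.0304,-0.18,0.02,0,0.0304,-0.2115,0.05,0,0.0304,-0.2115,0.085,0,0.0304,-0.2115,0.085,0,0.0304,-0.2115,0.085,0],
  "gripper": 0.78
}}

```text
time: 19.05
tool_pos: [0.537, 0.0753, 0.1006]
tcp_rot: [3.127, -0.298, 0.001]
wrist_force: [0.9, 0.4, 0.5]
width: 0.781
grip_force: 0.0
```

{"op": "step_arm", "data": {
  "series": [0,0,0.02,0,0,0,0.04,0,0,0,0.048,0,0,0,0.0515,0,0,0,0.0535,0,0,0,0.0535,0]
}}

```text
time: 19.8
tool_pos: [0.5366, 0.0767, 0.0469]
tcp_rot: [-3.127, 0.295, -0.002]
wrist_force: [0.4, 0.1, -0.1]
width: 0.782
grip_force: 0.0
```

{"op": "step_arm", "data": {
  "series": [0,0,0,0,0,0,0,0,0,0,0,0,0,0,0,0],
  "gripper": 0,
  "newtons": 40
}}

```text
time: 20.3
tool_pos: [0.5366, 0.0773, 0.0475]
tcp_rot: [-3.127, 0.295, -0.002]
wrist_force: [-1.3, 1.3, 4.8]
width: 0.565
grip_force: 40.3
```

{"op": "step_arm", "data": {
  "series": [0,0,-0.01,0,0,0,-0.03,0,0,0,-0.06,0,0,0,-0.083,0,0,0,-0.083,0],
  "newtons": 45
}}

```text
time: 20.92
tool_pos: [0.538, 0.0769, 0.1319]
tcp_rot: [-3.127, 0.295, -0.008]
wrist_force: [0.3, -1.2, -1.2]
width: 0.561
grip_force: 46.5
```

```bash
cat > k.py <<'E'
from h import *
s=viewer.read_camera("scene");t=viewer.read_camera("top");st=monitor.read_state()
P=st["tool_pos"];M=R.from_rotvec(st["tcp_rot"]).as_matrix();m=P+M@[.008,0,-.0054];print(P,st["width"],st["grip_force"])
for p in(s,t):
  print("pred",proj(p,m),[(np.round(b["extent"]),round(b["score"],2)) for b in viewer.boxes_of(p,"stone_1")])
g=[b for b in viewer.spot_point(s,"gauge_tip")];print("gauge",[(np.round(b["point"],1),round(b["score"],2)) for b in g])
print([(np.round(b["extent"]),round(b["score"],2)) for b in viewer.boxes_of(s,"gauge")])
E
python3 k.py
```

```text
[0.53581779 0.07663928 0.12903315] 0.563707501824155 46.446568965911865
pred [351.08610547 205.1704485 ] [(array([228., 257.,  23.,  24.]), 0.89), (array([302., 323., 107.,  31.]), 0.72), (array([351., 205.,  26.,  15.]), 0.65), (array([293., 224.,  25.,  12.]), 0.63), (array([291., 193.,  23.,  18.]), 0.53)]
pred [284.98154052 249.93999084] [(array([351., 266.,  25.,  28.]), 0.96), (array([356., 325.,  22.,  27.]), 0.82), (array([414., 239.,  27.,  29.]), 0.8)]
gauge [(array([166.6, 242.2]), 0.82), (array([185.9, 179.2]), 0.7)]
[(array([175., 189.,  22.,  25.]), 0.8), (array([156., 226.,  24.,  46.]), 0.78), (array([186., 169.,   7.,  22.]), 0.65)]
```

The ring is held: its box at (351,205) matches the prediction. On to the tray.

{"op": "step_arm", "data": {
  "series": [-0.03,-0.045,0,0,-0.06,-0.09,0,0,-0.09,-0.135,0,0,-0.12,-0.18,0,0,-0.139,-0.2088,0,0,-0.139,-0.2088,0.04,0,-0.139,-0.2088,0.075,0,-0.139,-0.2088,0.09,0]
}}

```text
time: 22.22
tool_pos: [0.4363, 0.3066, 0.0362]
tcp_rot: [3.124, -0.294, -0.007]
wrist_force: [-0.6, 0.0, -0.1]
width: 0.566
grip_force: 46.6
```

```bash
python3 k.py | head -3
python3 - <<'E'
from h import *
t=viewer.read_camera("top");s=viewer.read_camera("scene")
for p in(s,t):print([(np.round(b["extent"]),round(b["score"],2)) for b in viewer.boxes_of(p,"tray")])
print(proj(s,[.447,.307,.012]),monitor.read_state()["wrist_force"])
E
```

```text
[0.43688962 0.30664932 0.03696188] 0.5624245166607622 46.5769824385643
pred [449.89668872 193.31611644] [(array([229., 257.,  24.,  26.]), 0.85), (array([296., 224.,  24.,  15.]), 0.84), (array([290., 194.,  24.,  20.]), 0.79), (array([452., 194.,  24.,  13.]), 0.76)]
pred [168.77713258 306.84953468] [(array([417., 241.,  26.,  24.]), 0.72), (array([175., 305.,  23.,  14.]), 0.68), (array([354., 324.,  23.,  26.]), 0.6)]
[(array([448., 207.,  81.,  77.]), 0.93)]
[(array([179., 305.,  96., 105.]), 0.86)]
[447.90188065 202.64756149] [-0.6886698  -0.14336395  0.00324397]
```

{"op": "step_arm", "data": {
  "series": [0,0,0.008,0,0,0,0.015,0,0,0,0.018,0,0,0,0.02,0,0,0,0.022,0,0,0,0.024,0,0,0,0.026,0,0,0,0.026,0]
}}

```text
time: 23.72
tool_pos: [0.4414, 0.3084, 0.0155]
tcp_rot: [-3.126, 0.294, -0.007]
wrist_force: [1.6, -3.8, 9.5]
width: 0.561
grip_force: 48.2
```

{"op": "step_arm", "data": {
  "series": [0,0,0.002,0,0,0,0.004,0,0,0,0.006,0,0,0,0.006,0]
}}

```text
time: 24.22
tool_pos: [0.4431, 0.3096, 0.0104]
tcp_rot: [-3.123, 0.294, -0.012]
wrist_force: [3.9, -2.5, 9.1]
width: 0.56
grip_force: 49.7
```

{"op": "step_arm", "data": {
  "series": [0,0,0.002,0,0,0,0.004,0,0,0,0.004,0]
}}

```text
time: 24.6
tool_pos: [0.4436, 0.3098, 0.0077]
tcp_rot: [-3.123, 0.295, -0.013]
wrist_force: [2.2, -4.8, 18.1]
width: 0.563
grip_force: 52.4
```

{"op": "step_arm", "data": {
  "series": [0,0,-0.002,0,0,0,-0.004,0,0,0,-0.004,0]
}}

```text
time: 24.98
tool_pos: [0.4404, 0.3089, 0.0086]
tcp_rot: [-3.125, 0.295, -0.005]
wrist_force: [2.4, 1.2, 4.7]
width: 0.561
grip_force: 51.2
```

Still lightly loaded. I'll open and withdraw straight up.

{"op": "step_arm", "data": {
  "series": [0,0,0,0,0,0,0,0,0,0,0,0,0,0,0,0],
  "gripper": 0.78
}}

```text
time: 25.48
tool_pos: [0.4381, 0.3076, 0.0068]
tcp_rot: [3.127, -0.295, -0.002]
wrist_force: [0.5, 1.1, -0.3]
width: 0.778
grip_force: 0.0
```

{"op": "step_arm", "data": {
  "series": [0,0,-0.02,0,0,0,-0.05,0,0,0,-0.1,0,0,0,-0.15,0,-0.06,0,-0.2,0,-0.1,0,-0.2,0,-0.1,0,-0.2,0]
}}

```text
time: 26.35
tool_pos: [0.3383, 0.3272, 0.2085]
tcp_rot: [-3.126, 0.29, -0.001]
wrist_force: [1.2, 0.1, -0.6]
width: 0.778
grip_force: 0.0
```

Run:
```python
from h import *
np.set_printoptions(precision=4,suppress=True)
t=viewer.read_camera("top");s=viewer.read_camera("scene");st=monitor.read_state();print(st["tool_pos"],st["width"],st["wrist_force"],st["time"])
for p in(s,t):
  for l in("stone_1","gauge","stand","tub","blank","brush","tray"):print(l,[(np.round(b["extent"],1),round(b["score"],2)) for b in viewer.boxes_of(p,l)])
  print("pred flat ring",proj(p,[.4483,.3074,.013]))
im=s["image"][170:235,415:485].astype(float)
g=im[...,1]-im[...,0]/2-im[...,2]/2   # green-grey stone vs grey tray
m=(g>6).astype('uint8');n,lab,stt,cen=cv2.connectedComponentsWithStats(m);print([ (stt[i],cen[i]+[415,170]) for i in range(1,n) if stt[i,4]>40])
# predicted silhouettes of flat vs tilted ring in scene
for a in(0,15,30):
  nrm=np.array([-np.sin(np.radians(a)),0,np.cos(np.radians(a))]);e=np.array([np.cos(np.radians(a)),0,np.sin(np.radians(a))])
  pts=[proj(s,np.array([.4483,.3074,.006+7*.001*np.cos(np.radians(a))+.025*np.sin(np.radians(a))])+.007*k*nrm+.025*(np.cos(f)*e+np.sin(f)*np.array([0,1,0]))) for k in(-1,1) for f in np.linspace(0,6.3,40)]
  pts=np.array(pts);print(a,np.ptp(pts,axis=0),pts.mean(0))
```

```text
[0.3402 0.3266 0.2073] 0.779604681945592 [ 0.4669 -0.3212  0.0978] 26.45
stone_1 [(array([228.9, 256.6,  26. ,  25.4]), 0.98), (array([449.3, 203.6,  22. ,  20.7]), 0.9), (array([289.9, 192.4,  25.5,  16.1]), 0.88), (array([294.6, 222.9,  24.3,  16.7]), 0.5), (array([323. , 239. , 122.2,  45.3]), 0.18)]
gauge [(array([157.4, 228.1,  27.1,  46.1]), 0.71), (array([174.6, 188.1,  20.1,  24.9]), 0.67), (array([184.2, 168.9,  13.9,  23.1]), 0.67)]
stand [(array([178.8, 202.3,  49. ,  37.3]), 0.83)]
tub [(array([459.6, 315. ,  54.5,  49.2]), 0.93)]
blank [(array([161.2, 345.4,  48.1,  50.5]), 0.85)]
brush [(array([303.9, 325.1, 104.7,  31.6]), 0.95), (array([176.8, 189.4,  17.7,  23.6]), 0.16)]
tray [(array([448.3, 207.3,  81.6,  79.5]), 0.94)]
pred flat ring [448.2799 202.8173]
stone_1 [(array([355.9, 325.9,  23.9,  26.8]), 0.93), (array([174.6, 307.1,  26.9,  25.1]), 0.84), (array([350.2, 266.1,  27.7,  27.5]), 0.81), (array([415.6, 237.9,  27.1,  24.9]), 0.75), (array([467.9, 143.1,  45.1,  45.9]), 0.63)]
gauge [(array([500.1, 255.1,  30.5,  26.5]), 0.76), (array([491.4, 307. ,  26.8,  
[... 155 characters left out ...]
0.94), (array([173.8, 307.6,  28.4,  25.3]), 0.35)]
blank [(array([467.8, 144.1,  41.9,  47.1]), 0.75)]
brush [(array([335.3, 163.4,  98.4,  28.6]), 0.62), (array([321.4, 255.8, 133.9,  64.9]), 0.59)]
tray [(array([174.4, 304.3, 106.3, 101. ]), 0.84), (array([320. , 255.6, 133. ,  72.8]), 0.55), (array([338.1, 163.5, 100.6,  28. ]), 0.31), (array([353.5, 263.8,  25.8,  24.7]), 0.24)]
pred flat ring [172.0419 304.4883]
[(array([ 14,   0,  56,   8, 242], dtype=int32), array([464.7975, 172.2397])), (array([ 23,  23,  23,  20, 355], dtype=int32), array([449.2225, 202.3803]))]
0 [23.7348 21.1955] [448.3543 203.1054]
15 [23.7804 18.2018] [448.9882 201.3189]
30 [23.6573 13.8956] [449.5331 199.7408]
```

```bash
python3 -c "
from h import *
print(job.finish_job())"
```

```text
the job is handed in; nothing more can be done
None
```

I handed the job in at about 26 s: the pin went fully into the left ring and did not enter the right one, the gauge is back in its stand, the left ring lies flat in the tray, the right ring is still on the rack, and the camera checks show nothing else moved.

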